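Free a stuck display latch and stack the accessory case

ROBOT

A 6-joint arm with a two-finger parallel gripper is mounted at the origin on the work surface. World frame = base frame: x ahead of the robot, y to its left, z up, the work surface at z = 0. Lengths are in mm, angles in rad, forces in N, time in s.
With the tool pointing down it reaches from about 275 to 750 mm from the base axis. Payload 10.2 kg.
Tool frame: the origin (TCP) lies midway between the tips of the shut fingers; the grasp point (between the pads) lies 19 mm behind it; z points along the fingers, x is the direction in which the jaws open and shut, and the axes are right-handed (so a half turn about z gives the same grasp; the last joint's range is limited). The gripper opens to 85 mm and grips with 20 to 120 N. Pads are 22 mm wide; open, the fingers measure 114 mm over their backs; the gripper's body (76 mm by 85 mm) begins 54 mm behind the grasp point. The pads swing forward as they close: fully open they stand 13 mm farther back than shut.
Start: joints at [-1.327, 0.313, 1.498, -0, 1.331, -0.223], TCP at [236.255, -468.844, 231.294] pointing down, gripper open.
Joint ranges: [-2.94, 2.94], [-0.97, 2.17], [0.19, 2.56], [-1.23, 4.37], [0.02, 3.11], [-2.88, 2.88]. Speed limits (rad/s): [2.39, 2.39, 3.01, 3.14, 3.14, 3.14].

INTERFACE

Orientations are given as a 3x3 rotation matrix whose columns are the frame's x, y, z axes.
In Python, from plant import telemetry, vision, bot gives the robot as it stands.
- The arm moves only by the shell command python3 -m creep 'ROWS' [FORCE]. ROWS is a JSON object of lists of equal length, an entry for each row: "translation": the shift along the tool's x, y, z in m, a list of three; "yaw": the turn about the tool's z in degrees; "jaw": the finger opening in m, from 0 to 0.0854. A call has 1 to 20 rows; each row is the pose to reach, as a shift and turn from the pose commanded when the call began, along the tool's axes at that moment; what a row does not reach only later rows make up. A row lasts 1/10 s, in which the tool goes at most 50 mm and 8.59 degrees, less where a joint would pass 70% of its speed; a pose out of reach is approached as far as the arm can. A call with a gripper value outside its range is refused whole. The fingers move at their own pace and stop on an object; FORCE is the grip in N (left out, the last holds). Time passes only in rows, so rows that repeat a pose let the fingers close. It gives the time, the measured TCP pose, the force and the opening at its end, in the units of the state.
- telemetry.get_obs(): the state, without advancing time (a new reading comes with each control period).
- vision.capture(name): name is "scene" or "top"; returns a dict with "frame" (384x512x3 uint8, red, green, blue), "range_z" (384x512 float32, mm along the optical axis (not along the pixel's ray), 0 where there is no reading), "mtx" (3x3 intrinsics, pixels), "rvec" (rotation vector, rad) and "tvec" (3), from world to camera coordinates, as OpenCV has them. Camera axes: x right, y down, z forward; pixel columns grow to the right and rows downward; lengths in mm; the calibration is good to about 2 mm. A picture is of the moment at which its call begins.
- bot.sign_off(): hands the job in, once; it reports no verdict.
The state is a dict: "time": time; "qpos": joint angles; "dq": joint speeds; "tau": joint torques, N m; "tcp_pos": TCP position; "eef_rot": TCP orientation; "wrist_force": force on the tool from outside, world axes, zero at the start; "torque": the same for the moment, N m; "gripper_width": finger opening in mm.
Only numpy, scipy, OpenCV 4.12 (cv2) and the standard library are available. Lean on these libraries where they do the work, as an engineer would, in place of code of your own. Each camera call takes 0.05 s, during which the arm holds its last target.

TASK

The accessory case in the counter display stand is shut in by a keeper bar whose wing knob has stuck. Break the knob loose with a short firm twist anticlockwise, turn it on freely round to its stop so that the bar is out of the way, and only then lift the case out and lower it, without dropping it, onto the identical case with two round lid lugs so that it locks down over the lugs. Leave the knob open, and do not upset or shift the rib-lidded case.

Things in the scene. Friction and masses are not known exactly. Their poses are not given: they have to be found in the camera images.
- latch (a joint): Angle of wing knob and keeper bar, rad; grows anticlockwise seen looking onto the knob. Starts at 0 to 0.08: bar level over the case, along the tray's -y. Stop at 2.0: bar swung up, over the far side and past it, case free. Stuck from about 0.1 to 0.35 (up to about 0.5 N m, springs back if let go), then it gives way and may jump on to 0.6; from there it turns freely (0.04 N m) and stays where left.
- latch_grip (a point): Grip point of the black wing knob, on the turning axis, 108 mm above the counter. z: the axis, out of the knob, leaning 32 deg from vertical to the tray's -x (robot) side. Wing: 54 mm along x, 14 mm thick along y (grasp), 7 mm of it above the point, 23 mm below, then a 48 mm round disc. The frame turns with the knob. Steel keeper bar 14 x 82 x 6 mm: from the axis along -y, 35 mm below the point.
- stand_tray (a point): Centre of the tray floor of the fixed stand, 6 mm above the counter; the case stands on it, axes nearly parallel. The latch post is on the +y side, its axis 105 mm off and the bar's root 72 mm up. Stops 6 mm high surround the case at its ends and corners, 2 to 3 mm off; the middle 60 mm of its long sides is open for fingers.
- case_mid (a point): Centre, half-way up, of the grey lidded case in the tray: 56 mm (x, grasp here) x 90 mm (y) x 50 mm high without lugs, 0.2 to 0.42 kg. Two round tapered lugs on the lid, 14 mm wide at the foot, 8 mm at the top, 7 mm high, at y = +-26 mm; two square recesses in the underside, 18 mm wide, 9 mm deep, at y = +-26 mm. A half turn about z makes no difference.
- base_case_mid (a point): Centre, half-way up, of the identical case (0.85 kg, loose) standing on the counter: same frame, size, lugs and recesses. A case locked onto it has its centre 50 mm above this point and its axes parallel. It may stand in either of two places, the rib-lidded case in the other.
- rib_case_mid (a point): Centre, half-way up, of another grey case of the same footprint but 42 mm high, whose lid has one long rib, 6 mm high, in place of the lugs. Not to be used or shifted.
Mind the look-alikes: they are no part of the job. What is shaped like the part that bears case_mid but turquoise is not meant. Leave any pink look-alike of the part that bears latch alone.

How it is judged:
By the outcome, as a careful person would: the job done as asked, in the order asked, and still so for the second after the job is handed in, with the robot touching nothing.
It also fails if it takes over 61 s, if anything falls off the work surface, if the arm or the gripper's body presses on something with over 40 N, if the wrist force passes 120 N, or if a joint passes its speed limit or range.

## Working session

There is one attempt and no reset: what is moved stays moved. The work goes in short steps, Python scripts to look and compute and a shell command to move; the robot and the scene stay as the last step left them, time stands still between calls to the robot, and variables do not carry over. Pictures are saved under pics/ and viewed, and the job is handed in when it is done.

```bash
ls; mkdir -p pics
python3 - <<'E'
from plant import telemetry, vision
import cv2,numpy as np
for n in ("scene","top"):
    c=vision.capture(n); np.savez(f"pics/{n}0.npz",**c); cv2.imwrite(f"pics/{n}0.png",cv2.resize(c["frame"][...,::-1],(800,600)))
    print(n,c["mtx"].tolist(),c["rvec"],c["tvec"])
o=telemetry.get_obs()
for k,v in o.items(): print(k,np.round(v,3).tolist())
E
```

```text
pics
scene [[467.62721634897747, 0.0, 258.94061912442066], [0.0, 467.62721634897747, 192.5336739683106], [0.0, 0.0, 1.0]] [ 2.13364853  1.34978481 -0.4735052 ] [-187.26985227 -273.29223663 1444.18545492]
top [[473.6634607137226, 0.0, 264.1231132943314], [0.0, 473.6634607137226, 197.3987799341249], [0.0, 0.0, 1.0]] [ 2.16351424 -2.20226036  0.06302712] [   6.667794    458.0752099  1380.45460187]
time 0.1
qpos [-1.327, 0.313, 1.498, -0.0, 1.331, -0.223]
dq [0.003, -0.001, -0.001, 0.001, 0.002, 0.0]
tau [0.002, -41.29, -26.014, -0.0, 0.003, -0.0]
tcp_pos [236.204, -468.612, 230.78]
eef_rot [[0.45, -0.893, -0.0], [-0.893, -0.45, 0.001], [-0.001, -0.0, -1.0]]
wrist_force [0.123, 0.552, 0.22]
torque [0.016, -0.009, -0.008]
gripper_width 85.545
```

View pics/scene0.png

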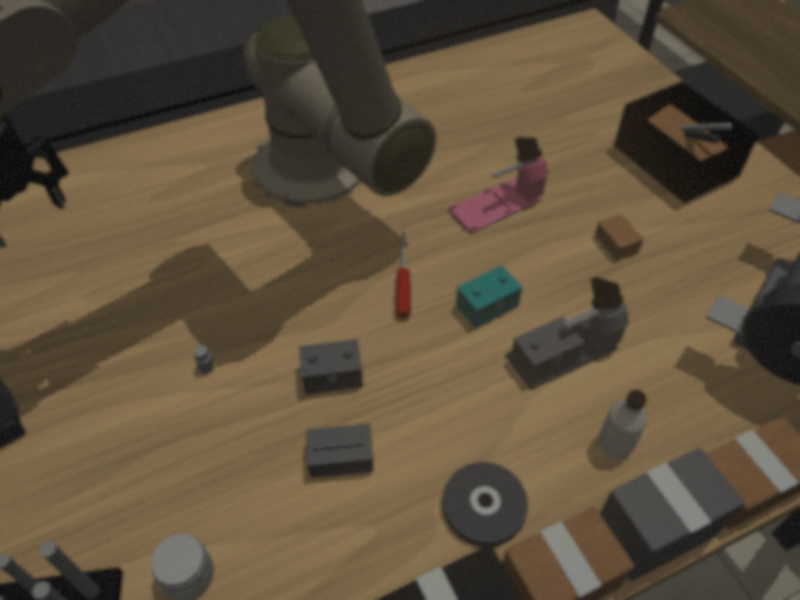

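View pics/top0.png

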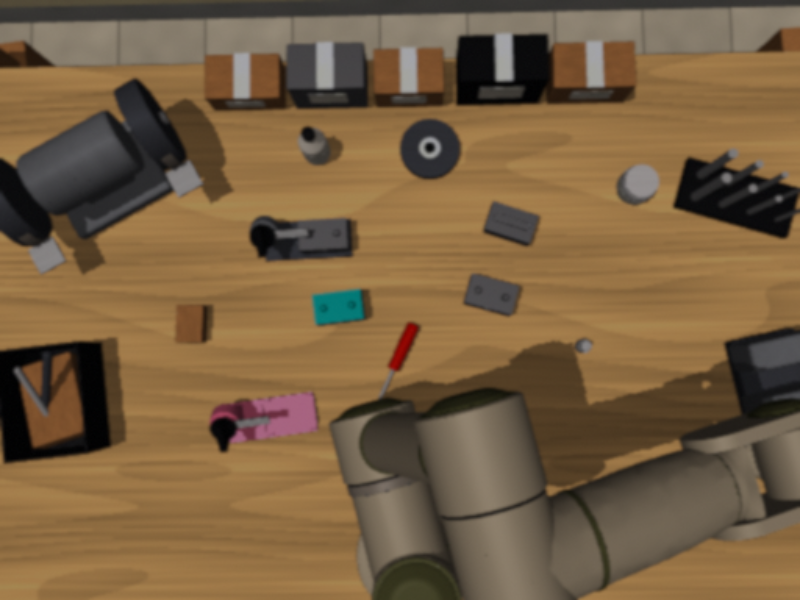

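In top0 (800x600), the candidates are:
- **Tray case:** grey, lidded, at (325,237) under the bar with the black knob at (263,235). This one fits.
- **Turquoise look-alike:** at (339,306), not meant.
- **Pink stand:** at (265,418), not meant.
- **Base case:** two lugs, at (492,294). This one fits.
- **Rib case:** at (511,223), to be left alone.

I'll confirm with crops and measure.

```bash
cat > h.py <<'E'
import numpy as np,cv2
def load(n): 
    return dict(np.load(f"pics/{n}.npz"))
def cam(n,name):
    from plant import vision
    c=vision.capture(n); np.savez(f"pics/{name}.npz",**c); return c
def cloud(c):
    R=cv2.Rodrigues(c["rvec"])[0]; K=c["mtx"]; z=c["range_z"].astype(float)
    v,u=np.mgrid[:384,:512]
    P=np.stack([(u-K[0,2])/K[0,0]*z,(v-K[1,2])/K[1,1]*z,z],-1)
    W=(P-c["tvec"].ravel())@R
    W[z<=0]=np.nan
    return W
def proj(c,p): return cv2.projectPoints(np.array(p,float).reshape(-1,3),c["rvec"],c["tvec"],c["mtx"],None)[0].reshape(-1,2)
def crop(c,u0,v0,u1,v1,name,W=800,H=600):
    im=c["frame"][v0:v1,u0:u1,::-1]; s=min(W/im.shape[1],H/im.shape[0]); s=int(s) if s>=1 else s
    cv2.imwrite(f"pics/{name}.png",cv2.convertScaleAbs(cv2.resize(im,None,fx=s,fy=s,interpolation=cv2.INTER_CUBIC),alpha=1.7))
E
python3 - <<'E'
from h import *
c=load("top0"); W=cloud(c)
crop(c,150,120,350,210,"topc0")
s=load("scene0"); crop(s,180,160,420,320,"scc0")
for n,(u,v) in dict(tray=(325,237),knob=(263,235),base=(492,294),rib=(511,223),turq=(339,306),pink=(290,415),pinkknob=(222,432),table=(420,260)).items():
    u,v=int(u*.64),int(v*.64); print(n,np.round(np.nanmedian(W[v-1:v+2,u-1:u+2].reshape(-1,3),0)))
def rect(W,zlo,zhi,box):
    m=(W[...,2]>zlo)&(W[...,2]<zhi)&(W[...,0]>box[0])&(W[...,0]<box[1])&(W[...,1]>box[2])&(W[...,1]<box[3])
    return W[m]
np.set_printoptions(suppress=True,precision=1)
for nm in("top0","scene0"):
    W=cloud(load(nm)); m=(np.abs(W[...,2])<20); print(nm,np.nanmedian(W[...,2][m]),np.nanstd(W[...,2][m]))
E
```

```text
tray [592. 158.  54.]
knob [587. 261. 111.]
base [ 480. -146.   49.]
rib [ 614. -187.   47.]
turq [466. 137.  47.]
pink [263. 235.   3.]
pinkknob [244. 332. 119.]
table [553. -15.  -1.]
top0 -1.0159903478866292 4.193763777828034
scene0 0.27002451677658035 4.612840082441676
```

View pics/topc0.png

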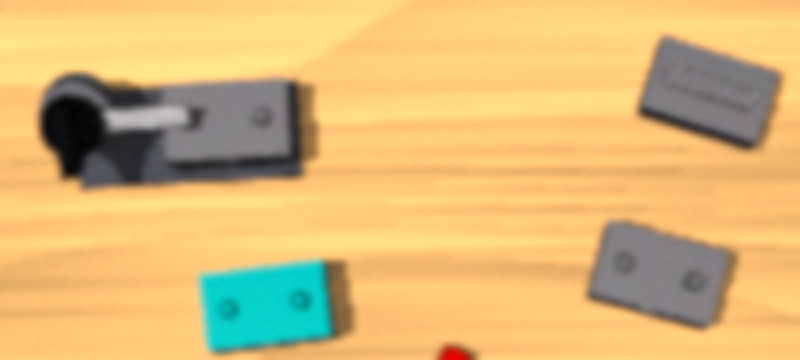

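View pics/scc0.png

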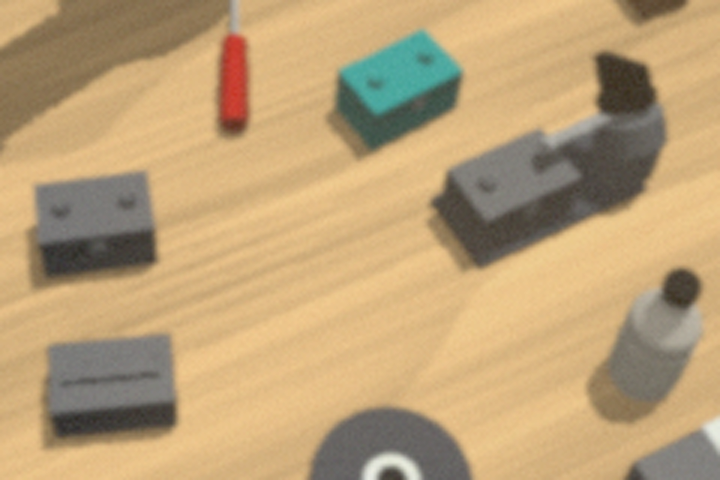

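Run:
```python
from h import *
np.set_printoptions(suppress=True,precision=1)
for nm in("top0","scene0"):
    W=cloud(load(nm))
    def pts(zlo,zhi,b):
        m=(W[...,2]>zlo)&(W[...,2]<zhi)&(W[...,0]>b[0])&(W[...,0]<b[1])&(W[...,1]>b[2])&(W[...,1]<b[3]); return W[m]
    for k,z,b in(("base",(44,54),(420,540,-220,-80)),("rib",(38,46),(550,680,-250,-120)),("turq",(42,54),(410,520,70,200)),("tray",(50,62),(540,640,90,215)),("knob",(95,125),(530,640,200,320)),("bar",(66,85),(540,640,120,240))):
        P=pts(*z,b)
        if len(P)<5: print(nm,k,len(P));continue
        r=cv2.minAreaRect(P[:,:2].astype(np.float32)); print(nm,k,len(P),"med z %.1f"%np.median(P[:,2]),"rect",np.round(r[0],1),np.round(r[1],1),round(r[2],1),"zmax",P[:,2].max())
```

```text
top0 base 555 med z 48.7 rect [ 481.  -147.7] [90.2 56.6] 73.8 zmax 53.91044490484107
top0 rib 422 med z 41.5 rect [ 615.1 -188.2] [89.4 56.6] 70.7 zmax 45.99580373982206
top0 turq 577 med z 49.0 rect [462.9 136.7] [56.1 90.4] 6.4 zmax 53.95932603502247
top0 tray 527 med z 54.7 rect [596.7 162.3] [57.4 91.2] 2.9 zmax 61.85769578058921
top0 knob 132 med z 109.4 rect [579.3 263.3] [56.8 30.6] 14.5 zmax 124.85921029822144
top0 bar 92 med z 79.9 rect [596.  212.8] [14.6 53.5] 4.2 zmax 84.47122086613474
scene0 base 777 med z 49.8 rect [ 483.2 -147.9] [89.6 60. ] 73.1 zmax 53.83351698294507
scene0 rib 790 med z 42.0 rect [ 617.8 -188.4] [89.1 57.5] 70.8 zmax 45.98831909674061
scene0 turq 657 med z 49.8 rect [463.5 136.3] [60.9 94.1] 6.9 zmax 53.92873911774681
scene0 tray 756 med z 55.9 rect [598.6 162.2] [58.8 91.8] 1.5 zmax 61.96036054070795
scene0 knob 226 med z 107.3 rect [584.3 260.3] [60.  37.7] 20.2 zmax 124.99100582845391
scene0 bar 97 med z 81.9 rect [596.7 211.9] [16.6 54.3] 2.5 zmax 84.96084933339334
```

The crops agree: the tray case sits under the bar, the base case has two lugs, and the rib case has one long rib. Next I'll check the predicted knob model against both images.

```bash
cat >> h.py <<'E'
def wing(tx,ty,yaw,t):
    """grip pt, R, box corners world for tray centre (tx,ty), yaw deg, latch angle t"""
    a=np.radians(yaw); T=np.array([[np.cos(a),-np.sin(a),0],[np.sin(a),np.cos(a),0],[0,0,1]])
    b=np.radians(32); A=np.array([[np.cos(b),0,-np.sin(b)],[0,1,0],[np.sin(b),0,np.cos(b)]])
    Rz=np.array([[np.cos(t),-np.sin(t),0],[np.sin(t),np.cos(t),0],[0,0,1]])
    R=T@A@Rz
    root=np.array([tx,ty,0])+T@np.array([0,105,0])
    g=root+35*(T@A)[:,2]; g[2]=108
    return g,R
def box(g,R,lo,hi):
    return np.array([g+R@np.array([x,y,z]) for x in(lo[0],hi[0]) for y in(lo[1],hi[1]) for z in(lo[2],hi[2])])
def drawbox(im,c,P,col,s,o):
    q=(proj(c,P)-o)*s
    for i in range(8):
        for j in range(i):
            if bin(i^j).count("1")==1: cv2.line(im,tuple(int(k) for k in q[i]),tuple(int(k) for k in q[j]),col,1)
def overlay(c,g,R,o,sz,name,s=8):
    im=c["frame"][o[1]:o[1]+sz[1],o[0]:o[0]+sz[0],::-1]
    im=cv2.convertScaleAbs(cv2.resize(im,None,fx=s,fy=s,interpolation=cv2.INTER_CUBIC),alpha=1.7)
    drawbox(im,c,box(g,R,(-27,-7,-23),(27,7,7)),(0,0,255),s,np.array(o))
    drawbox(im,c,box(g,R,(-7,-82,-38),(7,0,-32)),(0,255,0),s,np.array(o))
    cv2.imwrite(f"pics/{name}.png",im)
E
python3 - <<'E'
from h import *
g,R=wing(597.5,162.2,2.5,0.04); print(g)
c=load("top0");s=load("scene0")
print(proj(c,g),proj(s,g))
for cc,n in((c,"ovt"),(s,"ovs")):
    o=(proj(cc,g)[0]-[35,35]).astype(int); overlay(cc,g,R,tuple(o),(75,70),n)
E
```

```text
[574.39044288 266.29104689 108.        ]
[[166.52415727 155.07923828]] [[385.7172651  181.69932998]]
```

View pics/ovt.png

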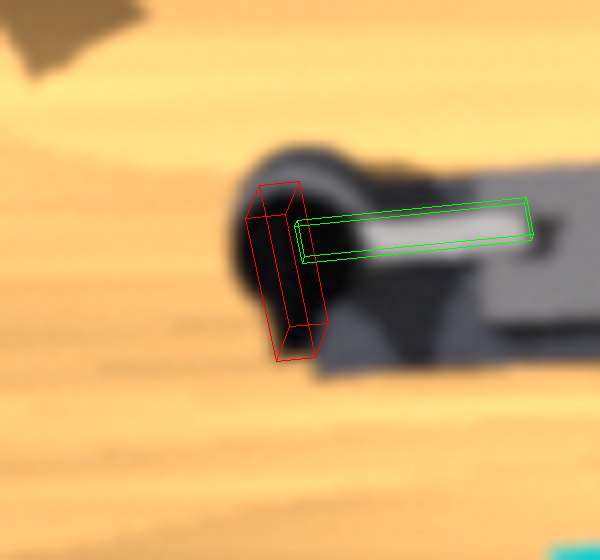

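View pics/ovs.png

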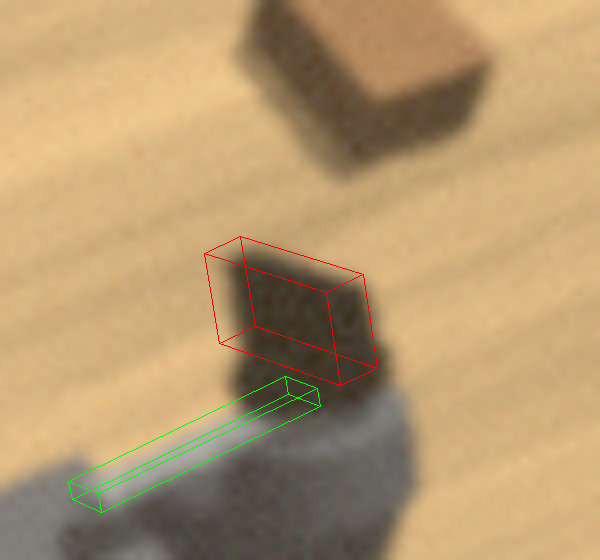

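Run:
```python
from h import *
c=load("top0");s=load("scene0")
g0,R=wing(597.5,162.2,2.0,0.03)
for cc in(c,s): print(proj(cc,g0),proj(cc,g0+[10,0,0])-proj(cc,g0),proj(cc,g0+[0,10,0])-proj(cc,g0),proj(cc,g0+[0,0,10])-proj(cc,g0))
g=g0+[-4,3,0]; print(g)
for cc,n in((c,"ovt2"),(s,"ovs2")):
    o=(proj(cc,g0)[0]-[35,35]).astype(int); overlay(cc,g,R,tuple(o),(75,70),n)
a=cv2.imread("pics/ovt2.png");b=cv2.imread("pics/ovs2.png"); cv2.imwrite("pics/ov2.png",cv2.resize(np.hstack([a,b]),(800,373)))
# points on the wing, high
for n in("top0","scene0"):
    W=cloud(load(n)); m=(W[...,2]>113)&(W[...,2]<140)&(np.hypot(W[...,0]-575,W[...,1]-266)<60); P=W[m]; print(n,len(P)); print(np.round(P[np.argsort(P[:,0])][::max(1,len(P)//12)],0).tolist())
```

```text
[[166.45180921 154.75543528]] [[-0.01307036 -3.57402695]] [[-3.59888371  0.06780826]] [[-0.78299291 -0.5689307 ]]
[[386.01050939 181.93727101]] [[2.47731299 2.93262948]] [[ 3.49535285 -1.37441563]] [[ 0.91231316 -2.7492857 ]]
[571.29967704 269.48874979 108.        ]
top0 51
[[568.0, 264.0, 114.0], [576.0, 269.0, 117.0], [579.0, 266.0, 117.0], [581.0, 274.0, 118.0], [584.0, 263.0, 119.0], [584.0, 271.0, 117.0], [587.0, 268.0, 120.0], [589.0, 272.0, 124.0], [591.0, 264.0, 126.0], [592.0, 267.0, 123.0], [594.0, 272.0, 127.0], [598.0, 270.0, 121.0], [601.0, 262.0, 119.0]]
scene0 76
[[574.0, 263.0, 115.0], [579.0, 261.0, 118.0], [581.0, 260.0, 117.0], [586.0, 260.0, 116.0], [589.0, 262.0, 121.0], [592.0, 262.0, 124.0], [593.0, 260.0, 115.0], [595.0, 268.0, 124.0], [596.0, 265.0, 120.0], [598.0, 272.0, 122.0], [599.0, 272.0, 120.0], [600.0, 269.0, 115.0], [603.0, 267.0, 115.0]]
```

View pics/ov2.png

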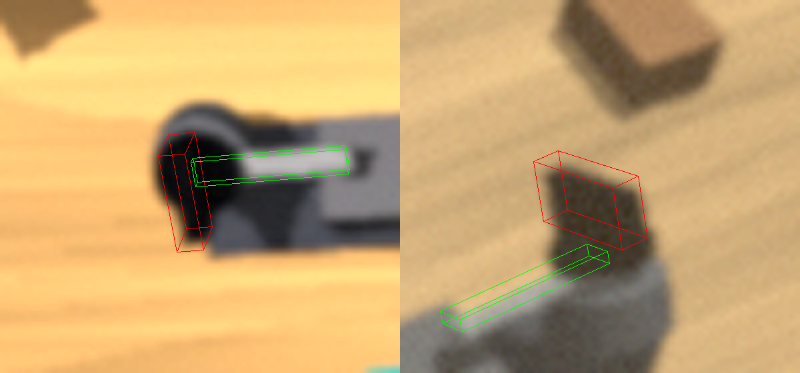

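Both views put the knob grip near (575, 268, 108), and they agree to about 3 mm. I'm moving above it with the jaws across the wing.

```bash
python3 -m creep '{"translation":[[-0.505,-0.634,0.035],[-0.505,-0.634,0.035],[-0.505,-0.634,0.035],[-0.505,-0.634,0.035],[-0.505,-0.634,0.035],[-0.505,-0.634,0.035],[-0.505,-0.634,0.035],[-0.505,-0.634,0.035],[-0.505,-0.634,0.035],[-0.505,-0.634,0.035],[-0.505,-0.634,0.035],[-0.505,-0.634,0.035],[-0.505,-0.634,0.035],[-0.505,-0.634,0.035],[-0.505,-0.634,0.035],[-0.505,-0.634,0.035],[-0.505,-0.634,0.035],[-0.505,-0.634,0.035],[-0.505,-0.634,0.035],[-0.505,-0.634,0.035]],"yaw":[23,23,23,23,23,23,23,23,23,23,23,23,23,23,23,23,23,23,23,23],"jaw":[0.085,0.085,0.085,0.085,0.085,0.085,0.085,0.085,0.085,0.085,0.085,0.045,0.045,0.045,0.045,0.045,0.045,0.045,0.045,0.045]}' 60
python3 - <<'E'
from plant import telemetry
import numpy as np
o=telemetry.get_obs()
for k in("time","qpos","tcp_pos","eef_rot","wrist_force","gripper_width"): print(k,np.round(o[k],3).tolist())
from h import *
c=cam("scene","s1"); t=cam("top","t1")
p=np.array(o["tcp_pos"],float)
for cc,n in((t,"a"),(c,"b")):
    q=proj(cc,p)[0]; print(q)
    o_=(q-[40,45]).astype(int); im=cc["frame"][o_[1]:o_[1]+90,o_[0]:o_[0]+80,::-1]; im=cv2.convertScaleAbs(cv2.resize(im,None,fx=5,fy=5,interpolation=2),alpha=1.7)
    cv2.circle(im,tuple(int(x) for x in (q-o_)*5),3,(0,0,255),-1); cv2.imwrite(f"pics/k{n}.png",im)
cv2.imwrite("pics/k1.png",np.hstack([cv2.imread("pics/ka.png"),cv2.imread("pics/kb.png")]))
E
```

```text
time: 2.1
tcp_pos: [575.0, 266.3, 196.5]
eef_rot: [[0.064, -0.998, -0.0], [-0.998, -0.064, -0.0], [0.0, 0.0, -1.0]]
wrist_force: [-0.8, 1.4, -0.2]
gripper_width: 44.8
time 2.1
qpos [0.249, 0.581, 1.188, -0.0, 1.373, 1.756]
tcp_pos [575.008, 266.271, 196.54]
eef_rot [[0.064, -0.998, -0.0], [-0.998, -0.064, -0.0], [0.0, 0.0, -1.0]]
wrist_force [-0.839, 1.397, -0.187]
gripper_width 44.778
[159.15990919 149.50605263]
[394.4049075 156.1059064]
```

View pics/k1.png

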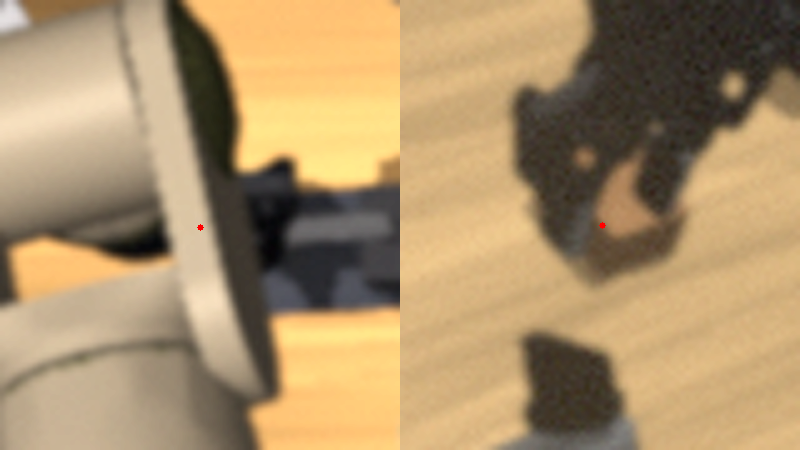

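Run:
```python
from h import *
ims=[]
for nm in("scene0","top0"):
    c=load(nm)
    for g in([575,268,108],[577,266,108]):
        R=wing(0,0,2.0,0.04)[1]
        g=np.array(g,float); o=(proj(c,[575,268,108])[0]-[22,25]).astype(int)
        overlay(c,g,R,tuple(o),(45,50),"tmp",s=8); ims.append(cv2.imread("pics/tmp.png"))
cv2.imwrite("pics/ov3.png",np.vstack([np.hstack(ims[:2]),np.hstack(ims[2:])])[:, :])
im=cv2.imread("pics/ov3.png"); print(im.shape); cv2.imwrite("pics/ov3.png",cv2.resize(im,(540,600)))
```

```text
(800, 720, 3)
```

View pics/ov3.png

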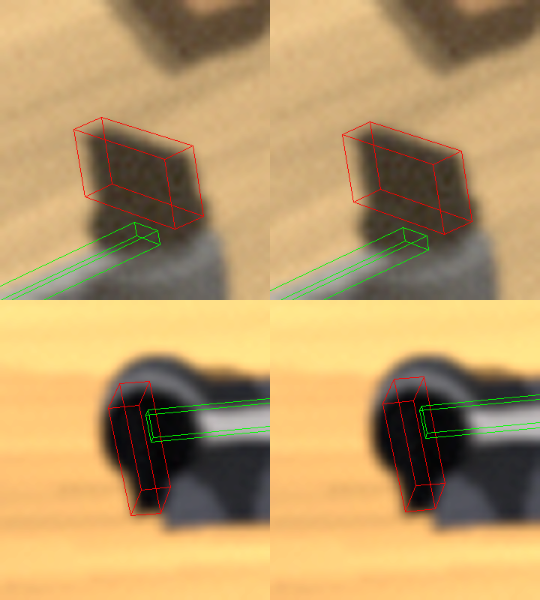

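```bash
python3 -m creep '{"translation":[[-0.001,0,0.04],[-0.001,0,0.075],[-0.001,0,0.095],[-0.001,0,0.102],[-0.001,0,0.102],[-0.001,0,0.102],[-0.001,0,0.102]],"yaw":[0,0,0,0,0,0,0],"jaw":[0.045,0.045,0.045,0.045,0.045,0.045,0.045]}' 60
python3 - <<'E'
from h import *
c=cam("scene","s2"); q=proj(c,[575,267,105])[0].astype(int); crop(c,q[0]-50,q[1]-50,q[0]+50,q[1]+40,"s2")
E
```

```text
time: 2.9
tcp_pos: [575.8, 268.5, 95.9]
eef_rot: [[0.065, -0.998, 0.003], [-0.998, -0.065, 0.001], [-0.0, -0.003, -1.0]]
wrist_force: [0.1, -0.3, -0.5]
gripper_width: 45.1
```

View pics/s2.png

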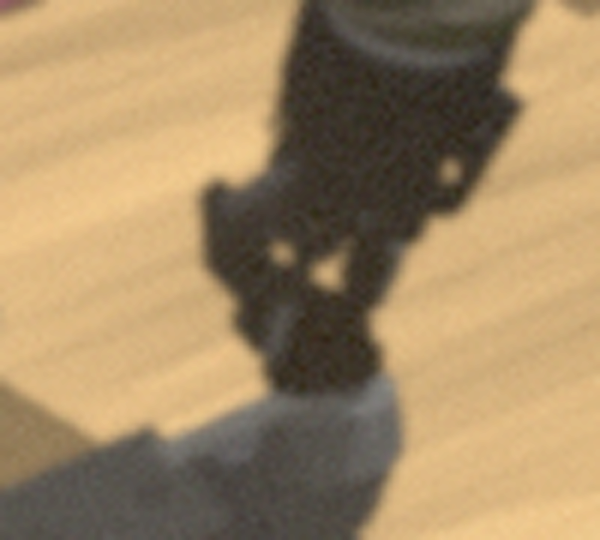

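The fingers straddle the wing at about (320,330) in the crop, with no contact force. Closing now.

```bash
python3 -m creep '{"translation":[[0,0,0],[0,0,0],[0,0,0],[0,0,0],[0,0,0],[0,0,0]],"yaw":[0,0,0,0,0,0],"jaw":[0.005,0.005,0.005,0.005,0.005,0.005]}' 60; python3 -c "
from plant import telemetry as t;o=t.get_obs();print(o['torque'],o['gripper_width'],o['tcp_pos'])"
```

```text
time: 3.55
tcp_pos: [575.2, 268.6, 94.8]
eef_rot: [[0.065, -0.998, 0.001], [-0.998, -0.065, 0.0], [-0.0, -0.001, -1.0]]
wrist_force: [-2.4, 1.3, 4.1]
gripper_width: 12.8
[-0.03475853  0.29279516 -0.13976733] 12.759949413896681 [575.20477023 268.61307309  94.83455765]
```

```bash
python3 -m creep '{"translation":[[0,0,0],[0,0,0],[0,0,0],[0,0,0],[0,0,0],[0,0,0]],"yaw":[-6,-12,-18,-24,-24,-24],"jaw":[0.005,0.005,0.005,0.005,0.005,0.005]}' 60; python3 -c "
from plant import telemetry as t;o=t.get_obs();print(o['torque'],o['gripper_width'],o['tcp_pos'])"
```

```text
time: 4.15
tcp_pos: [574.8, 267.0, 95.8]
eef_rot: [[0.464, -0.886, -0.001], [-0.886, -0.464, -0.003], [0.003, 0.002, -1.0]]
wrist_force: [-9.8, -7.2, 14.8]
gripper_width: 12.5
[-2.66658929  1.21850353 -1.30116367] 12.53893262829815 [574.79526493 266.95308361  95.84299591]
```

```bash
python3 -m creep '{"translation":[[0,0,0],[0,0,0],[0,0,0],[0,0,0]],"yaw":[-6,-12,-12,-12],"jaw":[0.005,0.005,0.005,0.005]}' 60
python3 - <<'E'
from plant import telemetry as t;o=t.get_obs();print(o['torque'],o['gripper_width'],o['tcp_pos'],o['eef_rot'])
from h import *
c=cam("scene","s3"); q=proj(c,[575,240,95])[0].astype(int); crop(c,q[0]-60,q[1]-50,q[0]+50,q[1]+40,"s3")
E
```

```text
time: 4.55
tcp_pos: [575.0, 266.0, 96.6]
eef_rot: [[0.638, -0.77, -0.0], [-0.77, -0.638, -0.006], [0.004, 0.004, -1.0]]
wrist_force: [-13.3, -11.4, 21.3]
gripper_width: 13.1
[-4.0731317   1.23670268 -1.36159069] 13.109865875890259 [575.02205311 266.02275565  96.60995879] [[ 6.38334735e-01 -7.69758862e-01 -2.47061455e-04]
 [-7.69748110e-01 -6.38324053e-01 -5.50004334e-03]
 [ 4.07600183e-03  3.70104379e-03 -9.99984844e-01]]
```

View pics/s3.png

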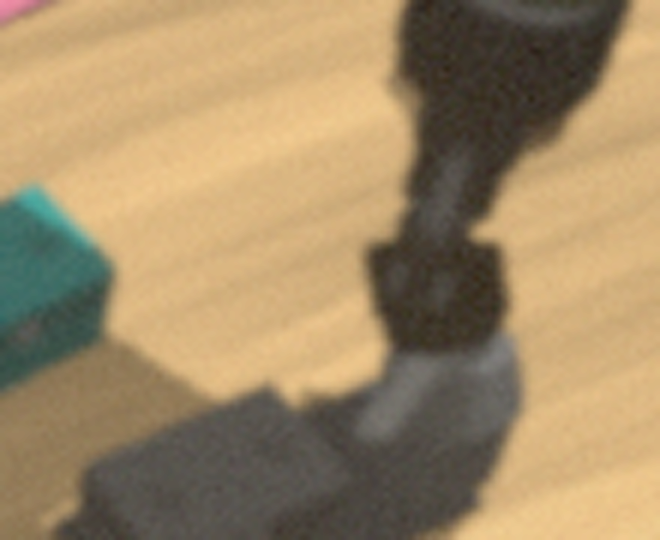

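The bar, at (400,395) in the crop, has swung to roughly 0.55 rad. I'll ease the grip and check that it stays there.

```bash
python3 -m creep '{"translation":[[0,0,-0.001],[0,0,-0.002],[0,0,-0.002],[0,0,-0.002]],"yaw":[0,0,0,0],"jaw":[0.028,0.028,0.028,0.028]}' 60
python3 - <<'E'
from plant import telemetry as t;o=t.get_obs();print(o['torque'],o['gripper_width'],o['tcp_pos'])
from h import *
c=cam("scene","s4"); q=proj(c,[575,240,95])[0].astype(int); crop(c,q[0]-60,q[1]-50,q[0]+50,q[1]+40,"s4")
E
```

```text
time: 5.0
tcp_pos: [575.0, 268.5, 95.9]
eef_rot: [[0.639, -0.769, -0.0], [-0.769, -0.639, -0.0], [-0.0, 0.0, -1.0]]
wrist_force: [-0.1, 0.3, 0.0]
gripper_width: 28.3
[ 0.0243699  -0.05325136 -0.02176857] 28.287214677671095 [575.03720936 268.48310901  95.86927258]
```

View pics/s4.png

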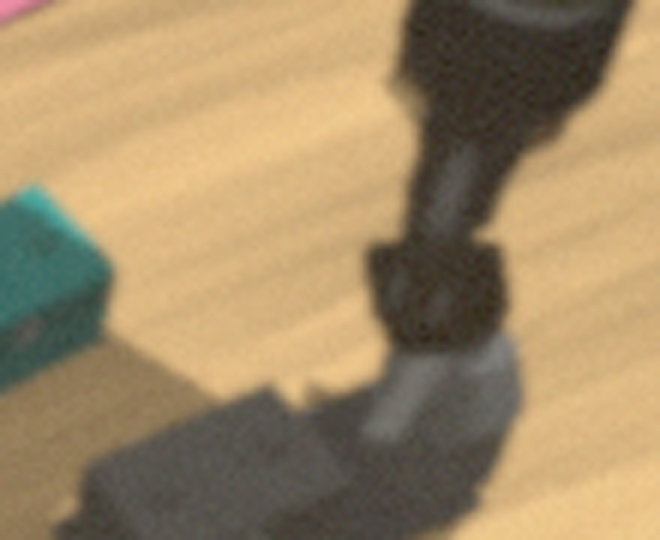

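```bash
python3 -m creep '{"translation":[[0,0,-0.001],[0,0,-0.002],[0,0,-0.003],[0,0,-0.004],[0,0,-0.005],[0,0,-0.005],[0,0,-0.005],[0,0,-0.005]],"yaw":[-8,-16,-24,-32,-40,-48,-50,-50],"jaw":[0.026,0.026,0.026,0.026,0.026,0.026,0.026,0.026]}' 30
python3 - <<'E'
from plant import telemetry as t;o=t.get_obs();print(o['torque'],o['gripper_width'],o['tcp_pos'])
from h import *
c=cam("scene","s5"); q=proj(c,[575,240,95])[0].astype(int); crop(c,q[0]-60,q[1]-50,q[0]+50,q[1]+40,"s5")
E
```

```text
time: 5.85
tcp_pos: [575.7, 268.1, 101.3]
eef_rot: [[1.0, -0.005, 0.001], [-0.005, -1.0, -0.0], [0.001, 0.0, -1.0]]
wrist_force: [3.5, -2.6, 0.6]
gripper_width: 25.8
[-0.35090224 -0.59505622 -0.06619158] 25.771506042033018 [575.72999642 268.06960154 101.31591146]
```

View pics/s5.png

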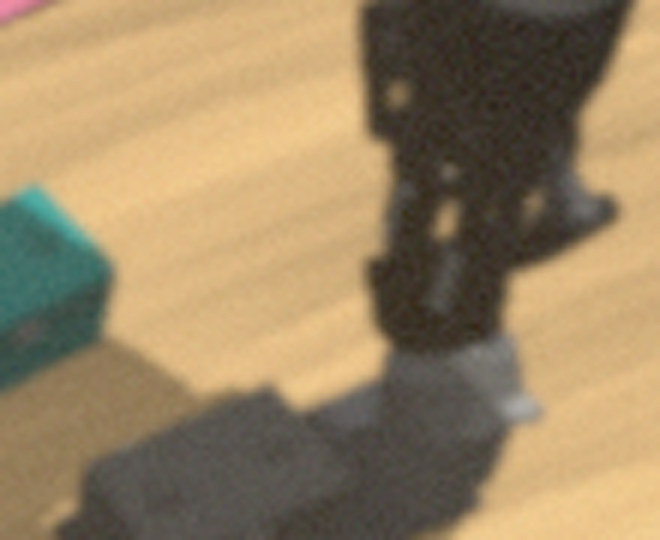

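The wing follows, and the bar tip is at (520,405), pointing away from the case. I'm turning on towards the stop.

```bash
python3 -m creep '{"translation":[[0,0,0],[0,0,0],[0,0,0],[0,0,0],[0,0,0],[0,0,0],[0,0,0]],"yaw":[-8,-16,-24,-32,-38,-38,-38],"jaw":[0.026,0.026,0.026,0.026,0.026,0.026,0.026]}' 30
python3 - <<'E'
from plant import telemetry as t;o=t.get_obs();print(o['torque'],o['gripper_width'],o['tcp_pos'])
from h import *
c=cam("scene","s6"); q=proj(c,[575,240,95])[0].astype(int); crop(c,q[0]-60,q[1]-50,q[0]+50,q[1]+40,"s6")
E
```

```text
time: 6.6
tcp_pos: [575.0, 268.7, 101.3]
eef_rot: [[0.793, 0.609, -0.0], [0.609, -0.793, 0.0], [0.0, -0.0, -1.0]]
wrist_force: [0.6, -0.1, 1.3]
gripper_width: 26.2
[ 0.08370826 -0.15313945 -0.00575838] 26.23769575774572 [574.97863022 268.6999612  101.25456592]
```

View pics/s6.png

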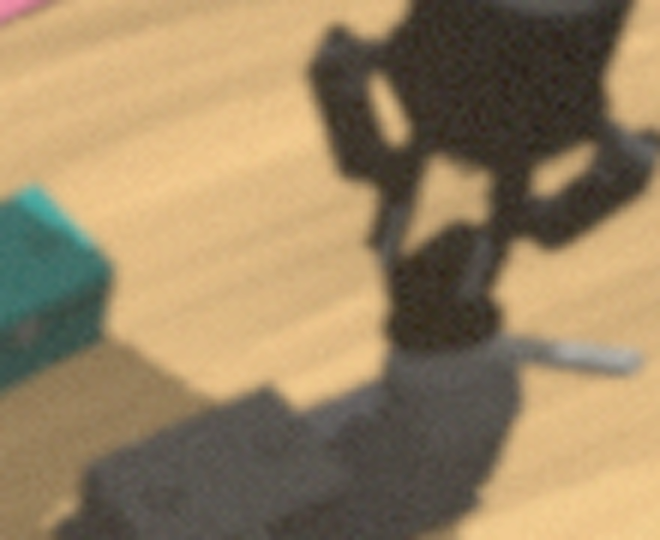

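```bash
python3 -m creep '{"translation":[[0,0,0],[0,0,0],[0,0,0],[0,0,0]],"yaw":[-6,-12,-16,-16],"jaw":[0.026,0.026,0.026,0.026]}' 30
python3 - <<'E'
from plant import telemetry as t;o=t.get_obs();print(o['torque'],o['gripper_width'],o['tcp_pos'])
from h import *
c=cam("scene","s7"); q=proj(c,[575,240,95])[0].astype(int); o0=q-[60,50]; crop(c,q[0]-60,q[1]-50,q[0]+50,q[1]+40,"s7")
for t_ in(1.6,1.7,1.8,1.9,2.0):
    g,R=wing(597.5,162.2,2.,t_); g=np.array([575,268,108.]); print(t_,(proj(c,g+R@[0,-82,-35])[0]-o0)*6,np.degrees(np.arctan2(R[1,0],R[0,0])))
E
```

```text
time: 7.05
tcp_pos: [574.5, 269.3, 101.8]
eef_rot: [[0.594, 0.805, -0.001], [0.805, -0.594, 0.002], [0.001, -0.002, -1.0]]
wrist_force: [-5.8, 2.4, 6.1]
gripper_width: 26.4
[ 0.72791835  0.47711644 -1.10528714] 26.443119400361994 [574.50832726 269.30630498 101.83858838]
1.6 [586.2374936  389.68849781] 93.41910739718779
1.7 [602.32227039 381.28108877] 98.28775648705056
1.8 [616.59760525 372.43997079] 103.19158002390179
1.9 [628.91322635 363.27419882] 108.15752945039404
2.0 [639.14867505 353.89494285] 113.21201053131438
```

View pics/s7.png

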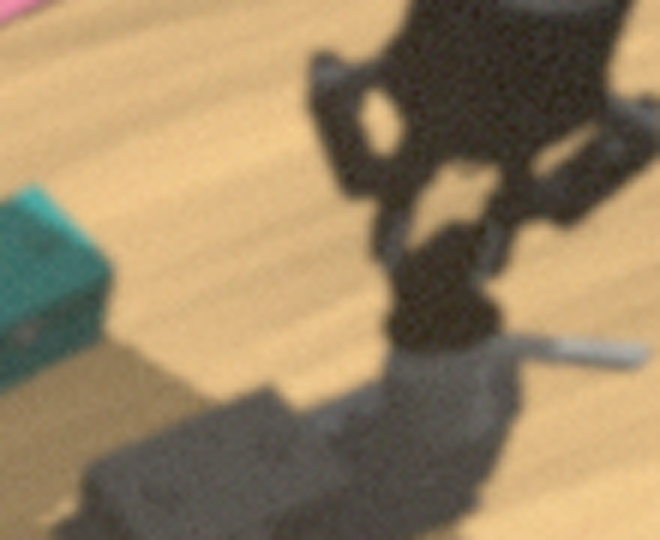

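The moment about the knob rose to about 1.1 N m, and the bar tip at (648,353) matches the prediction for 2.0 rad, so the knob is at its stop. Backing off and rising.

```bash
python3 -m creep '{"translation":[[0,0,0],[0,0,0],[0,0,-0.01],[0,0,-0.05],[0,0,-0.09],[0,0,-0.09],[0,0,-0.09]],"yaw":[7,10,10,10,10,10,10],"jaw":[0.032,0.036,0.036,0.036,0.036,0.085,0.085]}' 30
python3 - <<'E'
from plant import telemetry as t;o=t.get_obs();print(o['torque'],o['qpos'])
from h import *
np.set_printoptions(suppress=True,precision=1)
c=cam("scene","s8"); q=proj(c,[575,240,95])[0].astype(int); o0=q-[60,50]; crop(c,q[0]-60,q[1]-50,q[0]+50,q[1]+40,"s8")
W=cloud(c)
def pts(zlo,zhi,b):
    m=(W[...,2]>zlo)&(W[...,2]<zhi)&(W[...,0]>b[0])&(W[...,0]<b[1])&(W[...,1]>b[2])&(W[...,1]<b[3]); return W[m]
for z in((50,62),(52,60)):
  P=pts(*z,(540,640,100,210)); print(cv2.minAreaRect(P[:,:2].astype(np.float32)))
E
```

```text
time: 7.8
tcp_pos: [575.2, 268.5, 192.3]
eef_rot: [[0.722, 0.692, 0.001], [0.692, -0.722, 0.0], [0.001, 0.001, -1.0]]
wrist_force: [-0.1, -0.7, -0.6]
gripper_width: 64.2
[0.00924728 0.05422441 0.05694241] [ 2.52548226e-01  5.85425911e-01  1.19143349e+00  4.77476287e-05
  1.36318997e+00 -5.11312030e-01]
((598.16064453125, 163.27947998046875), (59.4146728515625, 94.60084533691406), 2.352330446243286)
((598.1273193359375, 162.2474365234375), (59.33760452270508, 92.1580581665039), 2.5344138145446777)
```

View pics/s8.png

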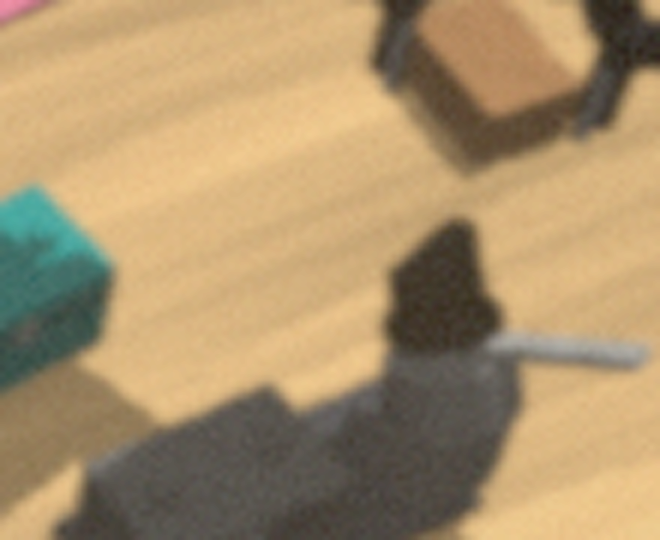

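The knob stays open with the bar at its stop. Moving over the case now.

```bash
python3 -m creep '{"translation":[[-0.0575,0.092,0],[-0.0575,0.092,0],[-0.0575,0.092,0],[-0.0575,0.092,0],[-0.0575,0.092,0],[-0.0575,0.092,0],[-0.0575,0.092,0],[-0.0575,0.092,0]],"yaw":[41.5,41.5,41.5,41.5,41.5,41.5,41.5,41.5],"jaw":[0.085,0.085,0.085,0.085,0.085,0.085,0.085,0.085]}' 30
python3 - <<'E'
from plant import telemetry as t;o=t.get_obs();print(o['tcp_pos'],o['qpos'])
E
```

```text
time: 8.65
tcp_pos: [597.0, 162.4, 190.8]
eef_rot: [[0.999, 0.042, -0.001], [0.042, -0.999, -0.0], [-0.001, 0.0, -1.0]]
wrist_force: [-0.4, 0.7, 0.7]
gripper_width: 85.0
[596.95038976 162.37238678 190.8124417 ] [7.64536566e-02 5.51239438e-01 1.25083183e+00 1.39993707e-05
 1.34045968e+00 3.45109667e-02]
```

```bash
python3 -m creep '{"translation":[[0,0,0.045],[0,0,0.08],[0,0,0.1],[0,0,0.1],[0,0,0.1]],"yaw":[0,0,0,0,0],"jaw":[0.085,0.085,0.085,0.085,0.085]}' 30
python3 - <<'E'
from h import *
c=cam("scene","s9"); q=proj(c,[597,162,80])[0].astype(int); crop(c,q[0]-50,q[1]-40,q[0]+50,q[1]+40,"s9")
E
```

```text
time: 9.15
tcp_pos: [597.5, 162.3, 92.1]
eef_rot: [[0.999, 0.04, 0.001], [0.04, -0.999, 0.0], [0.001, -0.0, -1.0]]
wrist_force: [0.4, 0.3, 1.0]
gripper_width: 85.3
```

View pics/s9.png

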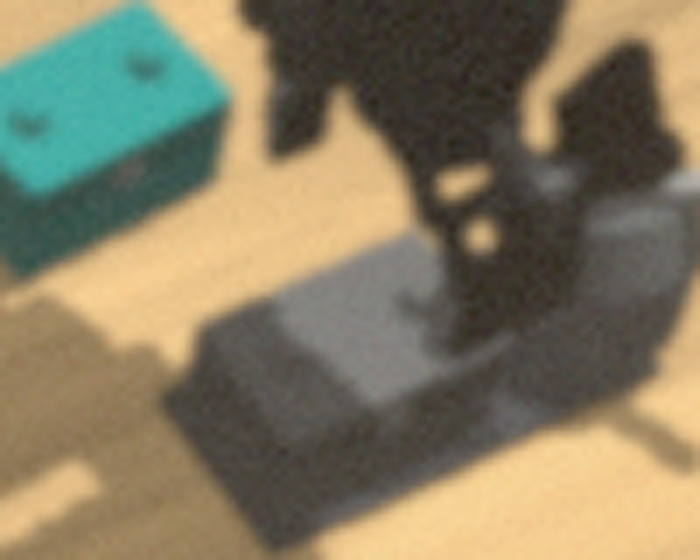

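The jaws straddle the case, and the fingers clear the turquoise case at (110,130) and the knob at (620,130). Going down to grasp height.

```bash
python3 -m creep '{"translation":[[0,0,0.03],[0,0,0.055],[0,0,0.07],[0,0,0.08],[0,0,0.08],[0,0,0.08]],"yaw":[0,0,0,0,0,0],"jaw":[0.085,0.085,0.085,0.085,0.085,0.085]}' 40 && python3 -m creep '{"translation":[[0,0,0],[0,0,0],[0,0,0],[0,0,0],[0,0,0],[0,0,0],[0,0,0]],"yaw":[0,0,0,0,0,0,0],"jaw":[0.045,0.045,0.045,0.045,0.045,0.045,0.045]}' 40
```

```text
time: 9.8
tcp_pos: [597.9, 162.3, 12.5]
eef_rot: [[0.999, 0.039, 0.002], [0.039, -0.999, 0.0], [0.002, -0.0, -1.0]]
wrist_force: [0.3, -0.1, -0.6]
gripper_width: 85.0
time: 10.5
tcp_pos: [597.8, 162.3, 12.3]
eef_rot: [[0.999, 0.039, 0.002], [0.039, -0.999, 0.0], [0.002, -0.0, -1.0]]
wrist_force: [0.2, 0.8, 6.2]
gripper_width: 55.6
```

```bash
python3 -m creep '{"translation":[[0,0,-0.005],[0,0,-0.015],[0,0,-0.035],[0,0,-0.06],[0,0,-0.09],[0,0,-0.12],[0,0,-0.14],[0,0,-0.14],[0,0,-0.14]],"yaw":[0,0,0,0,0,0,0,0,0],"jaw":[0.045,0.045,0.045,0.045,0.045,0.045,0.045,0.045,0.045]}' 50
python3 - <<'E'
from h import *
c=cam("scene","s10"); q=proj(c,[597,162,150])[0].astype(int); crop(c,q[0]-60,q[1]-40,q[0]+60,q[1]+50,"s10")
t=cam("top","t10")
E
```

```text
time: 11.4
tcp_pos: [596.7, 162.2, 150.6]
eef_rot: [[0.999, 0.039, -0.001], [0.039, -0.999, -0.0], [-0.001, 0.0, -1.0]]
wrist_force: [-0.1, 0.9, -3.1]
gripper_width: 55.5
```

View pics/s10.png

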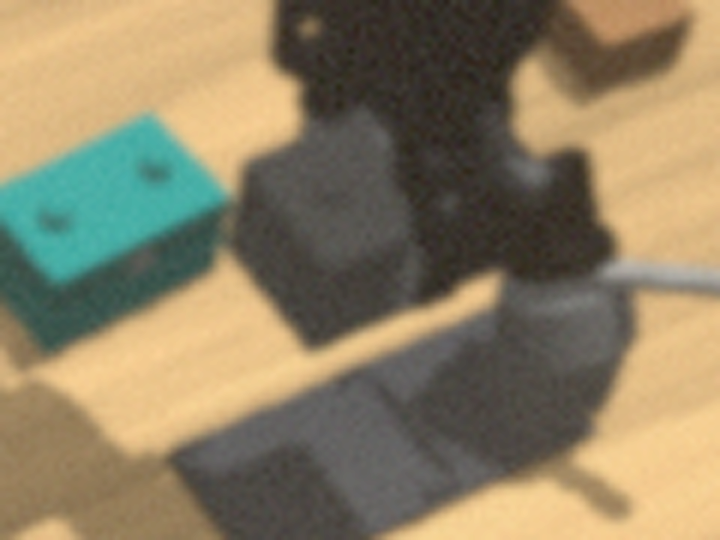

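The case is held level (about 0.3 kg, width 55.5 mm) and the tray is empty. Checking the base pose with an overlay before moving over it.

```bash
cat >> h.py <<'E'
def caseov(c,x,y,yaw,z0,h,o,sz,s,lug=True):
    a=np.radians(yaw); R=np.array([[np.cos(a),-np.sin(a),0],[np.sin(a),np.cos(a),0],[0,0,1]])
    im=c["frame"][o[1]:o[1]+sz[1],o[0]:o[0]+sz[0],::-1]
    im=cv2.convertScaleAbs(cv2.resize(im,None,fx=s,fy=s,interpolation=cv2.INTER_CUBIC),alpha=1.7)
    drawbox(im,c,box(np.array([x,y,z0]),R,(-28,-45,0),(28,45,h)),(0,0,255),s,np.array(o))
    if lug:
      for yy in(-26,26):
        for r,zz in((7,h),(4,h+7)):
          th=np.linspace(0,2*np.pi,25); P=np.stack([r*np.cos(th),yy+r*np.sin(th),0*th+zz],1)@R.T+[x,y,z0]
          cv2.polylines(im,[((proj(c,P)-np.array(o)+0.5)*s-0.5).astype(np.int32)],True,(0,255,0),1)
    return im
E
python3 - <<'E'
from h import *
a=[]
for n in("top0","scene0"):
    c=load(n); q=(proj(c,[482,-148,50])[0]-[25,25]).astype(int)
    for (x,y,w) in((482.1,-147.8,-16.5),(481,-147.8,-16)): a.append(caseov(c,x,y,w,0,50,tuple(q),(50,50),6))
cv2.imwrite("pics/bov.png",np.vstack([np.hstack(a[:2]),np.hstack(a[2:])]))
E
```

```text
(no output)
```

View pics/bov.png

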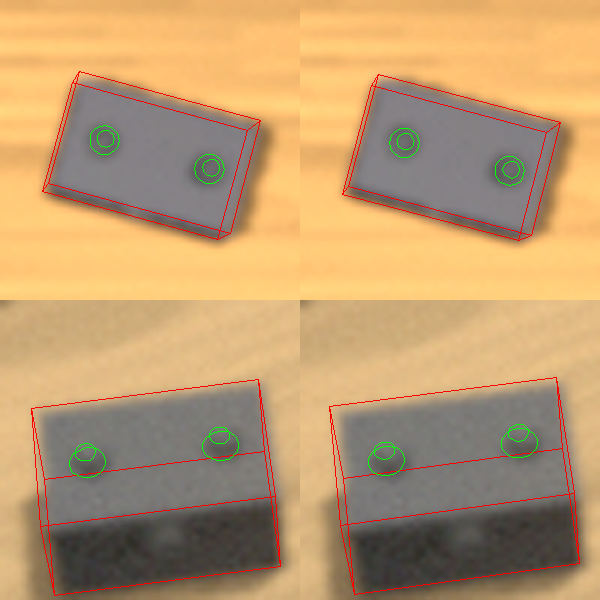

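```bash
python3 -m creep '{"translation":[[-0.012,0.029,0],[-0.025,0.061,0],[-0.038,0.092,0],[-0.050,0.122,0],[-0.063,0.153,0],[-0.076,0.183,0],[-0.088,0.214,0],[-0.101,0.244,0],[-0.113,0.275,0],[-0.122,0.295,0],[-0.126,0.305,0],[-0.126,0.305,0],[-0.126,0.305,0],[-0.126,0.305,0]],"yaw":[2,4,6,8,10,12,14,16,18,18.7,18.7,18.7,18.7,18.7],"jaw":[0.045,0.045,0.045,0.045,0.045,0.045,0.045,0.045,0.045,0.045,0.045,0.045,0.045,0.045]}' 50
python3 - <<'E'
from h import *
c=cam("scene","s11"); cam("top","t11"); q=proj(c,[482,-148,90])[0].astype(int); crop(c,q[0]-60,q[1]-45,q[0]+60,q[1]+45,"s11")
from plant import telemetry as t;o=t.get_obs(); print(np.degrees(np.arctan2(o["eef_rot"][1][0],o["eef_rot"][0][0])))
E
```

```text
time: 12.9
tcp_pos: [483.5, -146.5, 151.1]
eef_rot: [[0.959, -0.282, -0.0], [-0.282, -0.959, 0.0], [-0.0, -0.0, -1.0]]
wrist_force: [0.1, 0.4, -2.5]
gripper_width: 55.5
-16.377377420334824
```

View pics/s11.png

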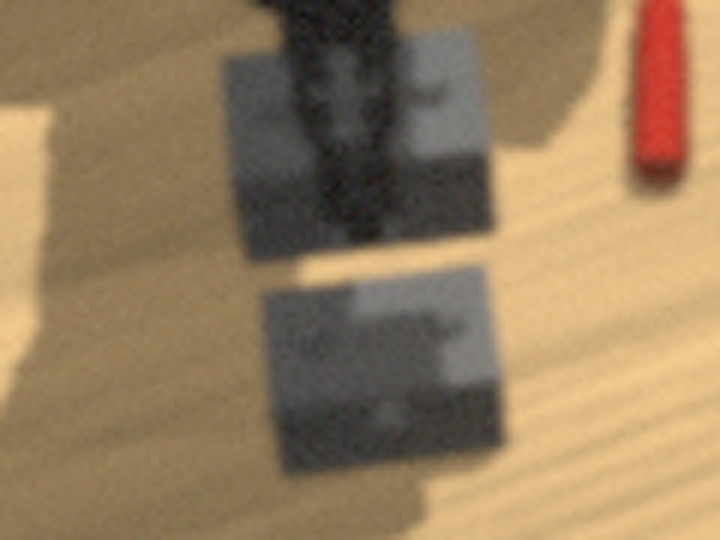

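Run:
```python
from h import *
c=load("s11"); a=[]
q=(proj(c,[483.5,-146.5,170])[0]-[25,25]).astype(int); a.append(caseov(c,483.5,-146.5,-16.4,144.8,50,tuple(q),(50,50),8))
q=(proj(c,[482.5,-147.8,30])[0]-[25,25]).astype(int); a.append(caseov(c,482.5,-147.8,-16.5,0,50,tuple(q),(50,50),8))
cv2.imwrite("pics/hov.png",np.hstack(a))
W=cloud(c)
for nm,z,zc in(("held",(188,200),194.8),("base",(44,54),50)):
    m=(W[...,2]>z[0])&(W[...,2]<z[1])&(np.abs(W[...,0]-483)<60)&(np.abs(W[...,1]+147)<70); P=W[m]
    # project onto case long axis
    th=np.radians(-16.4); ey=np.array([-np.sin(th),np.cos(th)]); ex=np.array([np.cos(th),np.sin(th)])
    u=P[:,:2]@ey; v=P[:,:2]@ex
    print(nm,len(P),"long",np.percentile(u,[1,99]),np.mean(np.percentile(u,[1,99])),"short",np.percentile(v,[1,99]),np.mean(np.percentile(v,[1,99])),"z",np.median(P[:,2]))
for p in((483.5,-146.5),(482.5,-147.8)): print(np.array(p)@ey,np.array(p)@ex)
```

```text
held 610 long [-47.79915095  41.07139502] -3.363877964217444 short [478.58278328 536.14569025] 507.3642367677161 z 194.81755761410602
base 787 long [-49.65129745  38.33225754] -5.6595199546606665 short [476.91856839 533.57875128] 505.24865983162124 z 50.110201869736244
-4.027402886587674 505.1913301175992
-5.556852510332646 504.5990600369549
```

View pics/hov.png

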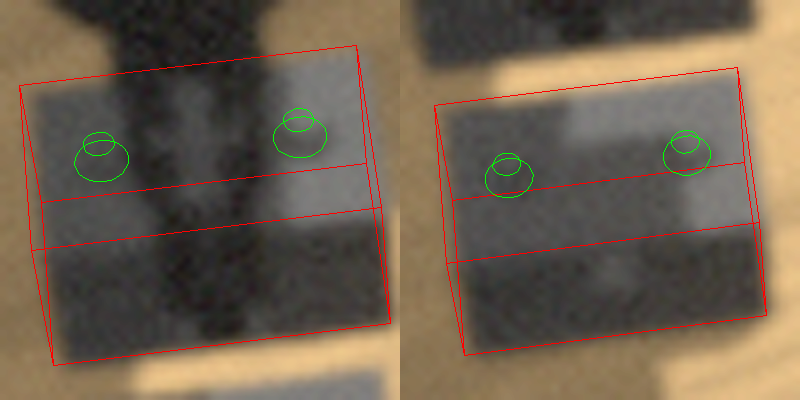

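```bash
python3 -m creep '{"translation":[[-0.001,0.002,0.025],[-0.001,0.002,0.05],[-0.001,0.002,0.07],[-0.001,0.002,0.08],[-0.001,0.002,0.083],[-0.001,0.002,0.083],[-0.001,0.002,0.083]],"yaw":[0,0,0,0,0,0,0],"jaw":[0.045,0.045,0.045,0.045,0.045,0.045,0.045]}' 50
python3 - <<'E'
from h import *
c=cam("scene","s12"); q=proj(c,[482,-148,60])[0].astype(int); crop(c,q[0]-45,q[1]-35,q[0]+45,q[1]+35,"s12")
E
```

```text
time: 13.7
tcp_pos: [482.2, -149.3, 69.2]
eef_rot: [[0.959, -0.283, 0.001], [-0.283, -0.959, -0.001], [0.002, 0.0, -1.0]]
wrist_force: [0.4, -0.2, -2.8]
gripper_width: 55.5
```

View pics/s12.png

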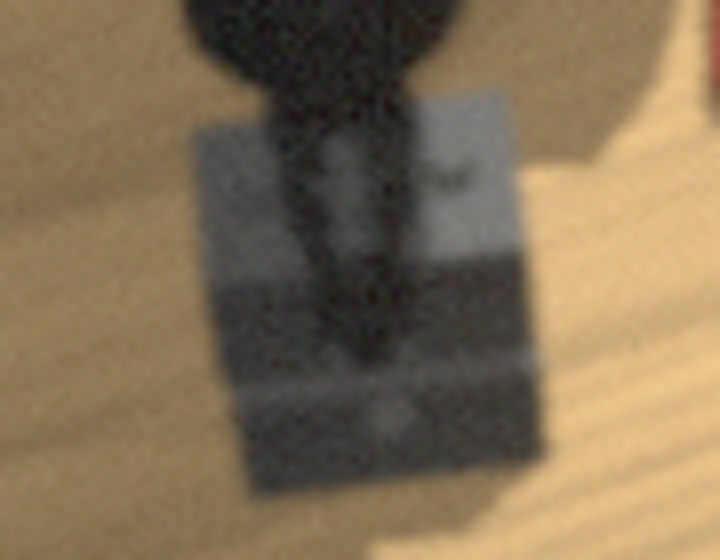

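Run:
```python
from h import *
c=load("s12"); q=tuple((proj(c,[482,-148,60])[0]-[25,32]).astype(int)); s=10
x,y=482.2,-149.3
im=caseov(c,x,y,-16.4,62.9,50,q,(50,58),s)
a=np.radians(-16.4); R=np.array([[np.cos(a),-np.sin(a),0],[np.sin(a),np.cos(a),0],[0,0,1]])
drawbox(im,c,box(np.array([x,y,0.]),R,(-28,-45,0),(28,45,50)),(255,255,0),s,np.array(q))
cv2.imwrite("pics/ho2.png",im)
# rects from edges in depth
W=cloud(c)
ey=R[:2,1];ex=R[:2,0]
for nm,z in(("held",(107,119)),("base",(15,47))):
    m=(W[...,2]>z[0])&(W[...,2]<z[1])&(np.abs(W[...,0]-483)<60)&(np.abs(W[...,1]+147)<70); P=W[m]
    u=P[:,:2]@ey; v=P[:,:2]@ex; print(nm,len(P),np.percentile(u,[1,99]),np.mean(np.percentile(u,[1,99])),np.percentile(v,[1,50,99]))
print(np.array([x,y])@ey,np.array([x,y])@ex)
```

```text
held 542 [-50.9347608   37.79196999] -6.571395403951637 [477.96814898 511.45595645 535.54726693]
base 302 [-49.3456762   38.77628263] -5.284696784023751 [525.1741921  532.14489643 534.69511435]
-7.0805259091956 504.7347780298572
```

View pics/ho2.png

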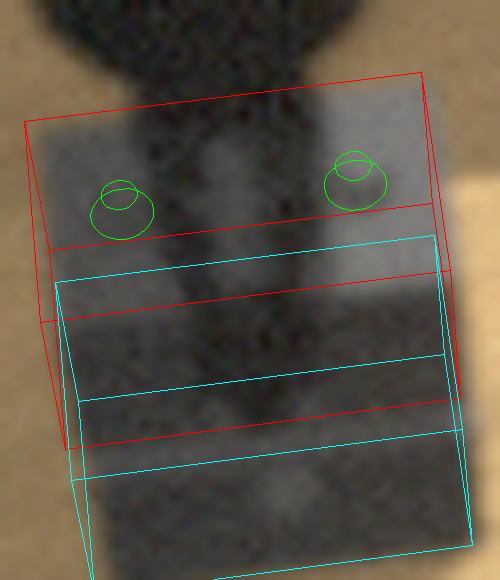

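```bash
python3 -m creep '{"translation":[[-0.0004,-0.0012,0.001],[-0.0004,-0.0012,0.003],[-0.0004,-0.0012,0.005],[-0.0004,-0.0012,0.007],[-0.0004,-0.0012,0.009],[-0.0004,-0.0012,0.01],[-0.0004,-0.0012,0.01]],"yaw":[0,0,0,0,0,0,0],"jaw":[0.045,0.045,0.045,0.045,0.045,0.045,0.045]}' 50
```

```text
time: 14.45
tcp_pos: [481.6, -147.8, 58.1]
eef_rot: [[0.959, -0.283, -0.0], [-0.283, -0.959, 0.0], [-0.0, -0.0, -1.0]]
wrist_force: [-0.0, 0.0, -3.5]
gripper_width: 55.4
```

The case is 5 mm below the lug tops with no contact force, so the lugs have entered the recesses. Seating it now.

```bash
python3 -m creep '{"translation":[[0,0,0.001],[0,0,0.002],[0,0,0.003],[0,0,0.003],[0,0,0.003]],"yaw":[0,0,0,0,0],"jaw":[0.045,0.045,0.045,0.045,0.045]}' 50
python3 - <<'E'
from h import *
c=cam("scene","s13"); q=proj(c,[482,-148,60])[0].astype(int); crop(c,q[0]-45,q[1]-35,q[0]+45,q[1]+35,"s13")
E
```

```text
time: 14.95
tcp_pos: [481.8, -147.9, 56.3]
eef_rot: [[0.959, -0.283, 0.0], [-0.283, -0.959, -0.0], [0.0, 0.0, -1.0]]
wrist_force: [-4.0, 1.6, 8.9]
gripper_width: 55.7
```

View pics/s13.png

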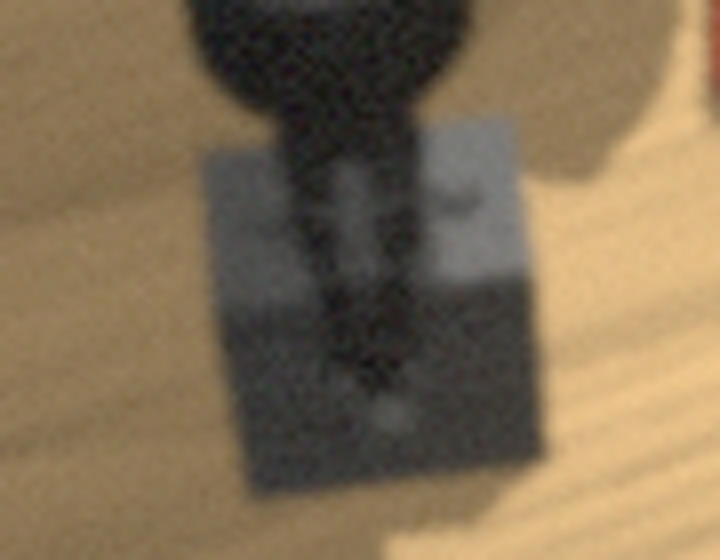

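It is flush with no gap: TCP at 56.3 mm is exactly the computed seat height, and the force has reversed. Releasing and rising.

```bash
python3 -m creep '{"translation":[[0,0,-0.001],[0,0,-0.001],[0,0,-0.001],[0,0,-0.001],[0,0,-0.001],[0,0,-0.001],[0,0,-0.02],[0,0,-0.06],[0,0,-0.1],[0,0,-0.14],[0,0,-0.16],[0,0,-0.16],[0,0,-0.16]],"yaw":[0,0,0,0,0,0,0,0,0,0,0,0,0],"jaw":[0.065,0.085,0.085,0.085,0.085,0.085,0.085,0.085,0.085,0.085,0.085,0.085,0.085]}' 50 && python3 -m creep '{"translation":[[-0.04,-0.02,0],[-0.08,-0.04,0],[-0.11,-0.06,0],[-0.14,-0.08,0],[-0.16,-0.1,0],[-0.16,-0.1,0],[-0.16,-0.1,0]],"yaw":[0,0,0,0,0,0,0],"jaw":[0.085,0.085,0.085,0.085,0.085,0.085,0.085]}'
python3 - <<'E'
from h import *
c=cam("scene","s14"); t=cam("top","t14"); 
cv2.imwrite("pics/s14f.png",cv2.convertScaleAbs(cv2.resize(c["frame"][...,::-1],(800,600)),alpha=1.4))
for nm,C in(("s",c),("t",t)):
    W=cloud(C)
    for k,z,b in(("stack",(94,104),(420,540,-220,-80)),("rib",(38,46),(550,680,-250,-120)),("turq",(42,54),(410,520,70,200))):
        m=(W[...,2]>z[0])&(W[...,2]<z[1])&(W[...,0]>b[0])&(W[...,0]<b[1])&(W[...,1]>b[2])&(W[...,1]<b[3]); P=W[m]
        if len(P)>9:
            r=cv2.minAreaRect(P[:,:2].astype(np.float32)); print(nm,k,len(P),round(float(np.median(P[:,2])),1),r)
E
```

```text
time: 16.3
tcp_pos: [481.4, -147.7, 214.7]
eef_rot: [[0.959, -0.283, -0.001], [-0.283, -0.959, 0.0], [-0.001, -0.0, -1.0]]
wrist_force: [-0.5, 0.8, -0.0]
gripper_width: 84.9
time: 17.0
tcp_pos: [356.3, -6.5, 214.5]
eef_rot: [[0.959, -0.282, -0.001], [-0.282, -0.959, 0.0], [-0.001, 0.0, -1.0]]
wrist_force: [-0.4, -0.5, 0.9]
gripper_width: 85.2
s stack 835 100.0 ((483.560546875, -148.04937744140625), (90.91431427001953, 59.096858978271484), 72.4273910522461)
s rib 799 42.3 ((617.4462890625, -188.13943481445312), (88.9625244140625, 57.83310317993164), 69.92131042480469)
s turq 651 49.8 ((464.60894775390625, 137.271728515625), (60.829410552978516, 93.56778717041016), 5.49979829788208)
t stack 588 98.9 ((481.7576599121094, -147.64920043945312), (89.95246887207031, 56.561038970947266), 73.3117446899414)
t rib 423 41.6 ((614.2139892578125, -187.81761169433594), (89.32301330566406, 56.26447296142578), 70.29590606689453)
t turq 578 48.8 ((462.634033203125, 136.67556762695312), (56.25437927246094, 90.47051239013672), 6.041693210601807)
```

View pics/s14f.png

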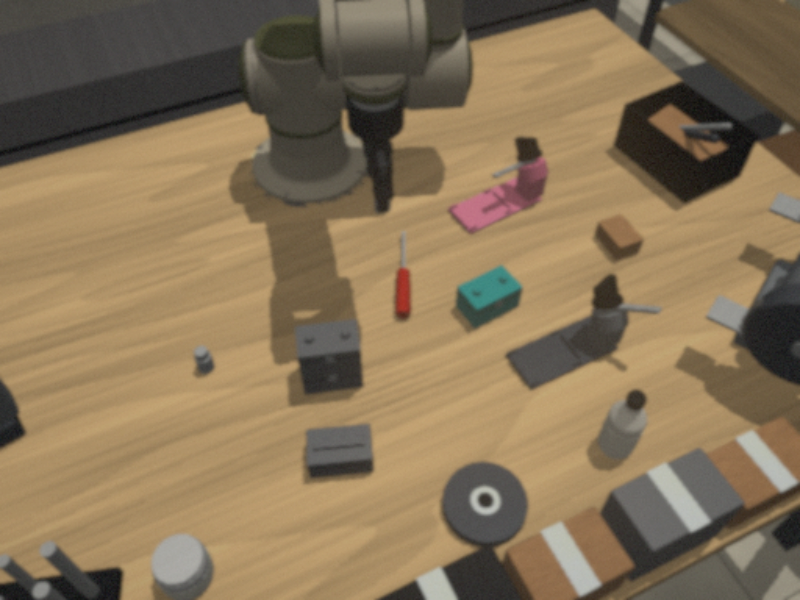

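The picture shows the stack at (330,355) flush, with its lid at 100 mm (seated). The rib case at (340,450) has not moved, the tray is empty, and the bar is open at (640,310). Handing in.

```bash
python3 -c "
from plant import bot;print(bot.sign_off())"
```

```text
the job is handed in; nothing more can be done
None
```

I broke the knob loose and turned it to its stop, then lifted the case out of the tray and lowered it onto the two-lug case. I handed the job in at about 17 s, and the hand-in gives no verdict.

- **Knob:** I gripped the wing and twisted it anticlockwise. It gave way at about 0.55 rad and stayed there when I let go. I then turned it on until the moment rose to about 1.1 N m. The bar tip in the picture matches 2.0 rad, and the last picture shows the bar still open.
- **Case:** Its lid is now 100 mm above the counter, about 50 mm higher than the base lid was. Centre and direction agree with the base case to about 1 mm and 1°, with no gap visible. The lugs went into the recesses without contact force, and the arm was clear of everything at hand-in.
- **Other objects:** I measured the rib case within about 1 mm of where it started, which is within measuring noise. The turquoise case also measured within about 1 mm of its start, and nothing came near the pink stand.
- **Disagreement:** The two cameras differ by 2–3 mm in x throughout, so I went by the scene camera, which agreed better with the arm's own position. No check failed.

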